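# Reset the check fixture and hold a block in its corner

### The arm

A 7-joint arm with a two-finger parallel gripper is mounted at the origin on the work surface; the furniture and walls round the work are solid. World frame = base frame: x ahead of the robot, y to its left, z up, the work surface at z = 0. Lengths are in m, angles in rad, forces in N, time in s.
With the tool pointing down it reaches from about 0.425 to 0.925 m from the base axis. Payload 6.8 kg.
Tool frame: the origin (TCP) lies at the very end of the fingers, on their centre line; the grasp point (between the pads) lies 19 mm behind it; z points along the fingers, y is the line along which they close (so a half turn about z gives the same grasp; the last joint's range is limited). The gripper opens to 85 mm and grips with 20 to 120 N. Pads are 22 mm wide; open, the fingers measure 114 mm over their backs; the gripper's body (76 mm by 85 mm) begins 54 mm behind the grasp point. The pads swing forward as they close: fully open they stand 13 mm farther back than shut.
Start: joints at [-1.244, 0.477, 0.022, 1.555, -0.011, 1.109, -0.083], TCP at [0.284, 0.612, 0.231] pointing down, gripper open.
Joint ranges: [-2.96, 2.96], [-0.34, 2.1], [-1.41, 1.46], [0.24, 2.44], [-1.37, 4.51], [0.17, 1.92], [-2.96, 2.96]. Speed limits (rad/s): [2.39, 2.39, 3.14, 3.14, 3.14, 3.14, 3.14].

### API

Orientations are given as a unit quaternion [w, x, y, z].
In Python, from station import bot gives the robot as it stands.
- The arm moves only by the tool apply_moves, never from a script. Its argument "deltas" is a list of rows, each a list of 3 entries, a list of its own where there are three numbers: the closure, from 0 (fully open) to 1 (shut), then the shift along the tool's x, y, z in units of 0.2 m (1.0 is 0.2 m), then the turn about the tool's z in units of 2 pi rad (1.0 is 2 pi rad). A call has 1 to 12 rows; each row is the pose to reach, as a shift and turn from the pose commanded when the call began, along the tool's axes at that moment, turning the shorter way round; what a row does not reach only later rows make up. A row lasts 1/10 s, in which the tool goes at most 50 mm and 8.59 degrees, less where a joint would pass 70% of its speed; a pose out of reach is approached as far as the arm can. A call with a number of a shift or a turn outside -1 to 1 is refused whole. A call with a gripper value outside its range is refused whole. The fingers move at their own pace and stop on an object; "squeeze" is the grip in N (left out, the last holds). Time passes only in rows, so rows that repeat a pose let the fingers close. It gives the time, the measured TCP pose, the force, the opening and the grip force at its end, in the units of the state.
- bot.get_obs(): the state, without advancing time (a new reading comes with each control period).
- bot.read_camera(name): name is "scene" or "top"; returns a dict with "color" (384x512x3 uint8, red, green, blue), "intrinsics" (3x3 intrinsics, pixels), "pose" (4x4, takes a point from camera to world coordinates). Camera axes: x right, y down, z forward; pixel columns grow to the right and rows downward; lengths in m; the calibration is good to about 2 mm. A picture is of the moment at which its call begins. There is no depth.
- bot.hand_in(): hands the job in; it is judged then, once.
Trained networks look in a picture, given as the dict that the camera call returned (one of the last four; its "shot" number tells which), for a name from the list of things; names that differ only in an ending like _2 or _b are one class to them, and where a whole thing is asked for, a point or a joint stands for the part that bears it (a point fixed in the world has none). Each returns a list of dicts, best first, with "confidence" (0 to 1); they miss things now and then, are a little off and sometimes report something else, mostly with a low value. They report only what shows in the picture. A call takes as long as a camera call.
- bot.look_for(picture, target): "point" ([x, y, z] in m, in world coordinates, good to about 4 mm: the middle of the surface that is visible of it).
The state is a dict: "t": time; "q": joint angles; "joint_vel": joint speeds; "joint_torque": joint torques, N m; "eef_pos": TCP position; "tool_rot": TCP orientation; "contact_force": force on the tool from outside, world axes, zero at the start; "torque": the same for the moment, N m; "gripper_width": opening from 0.0 (shut) to 1.0 (fully open); "grasp_force": force on a finger pad.
Only numpy, scipy, OpenCV 4.12 (cv2) and the standard library are available. Lean on these libraries where they do the work, as an engineer would, in place of code of your own. Each camera call takes 0.05 s, during which the arm holds its last target. There are 200 camera calls.

### The job

Get the check fixture ready by pressing the plunger on its readout box all the way down to its stop, then let it spring back up. After that take the long machined block (the one with three holes), put it on the fixture plate with the holes upward and its long side along the long fence, and press it firmly into the corner so that it lies flat and touches both fences at once. Finish while still holding it pressed against both fences, for the reading to be taken; leave the other things on the bench where they are.

Things in the scene. Friction and masses are not known exactly. Their poses are not given: they have to be found in the camera images.
- fixture: Check fixture, fixed to the bench: flat smooth, slippery steel plate 220 (x) x 200 (y) x 12 mm thick with two low fences, and a grey readout box 70 (x) x 52 (y) x 40 mm high on it, centred at x -20, y +68 mm, top 52 mm above the bench, that carries the plunger. Origin at the centre of the plate's underside, at bench height; x along the 220 mm side, z up.
- corner (a point): The fixture's far right corner: the point on the plate's top (12 mm above the bench) where the inner faces of both fences meet, at x +85, y -75 mm in the fixture's frame, axes parallel to it. The 80 x 50 mm block pushed fully home has its centre at x -40, y +25 mm from here (x +45, y -50 mm in the fixture's frame).
- long_fence: The long fence, a dark steel bar 134 (along fixture x) x 14 x 10 mm high on the plate, so its top is 22 mm above the bench. Origin at the centre of its underside, axes parallel to the fixture's. Its inner face looks to fixture +y, 7 mm from the origin. It is fixed.
- short_fence: The short fence, a dark steel bar 14 x 60 (along fixture y) x 10 mm high on the plate, top 22 mm above the bench. Origin at the centre of its underside, axes parallel to the fixture's. Its inner face looks to fixture -x, 7 mm from the origin. It is fixed.
- plunger (a joint): Travel of the spring plunger on the readout box in m: 0 = up, 0.012 = down at its stop. The spring takes about 3 N to start and 7 N at the stop, and returns by itself.
- plunger_top (a point): Centre of the top of the plunger's round flat black head (36 mm across, 8 mm thick on a 12 mm stem); 86 mm above the bench when up, 74 mm at its stop. It moves straight down.
- block: The work piece: loose machined aluminium block 80 (x) x 50 (y) x 50 mm high, about 0.4 kg, with three vertical through holes in a row (22 mm bore between two of 9 mm). It starts on the bench with its holes upward. Origin at the centre of its underside; x along the 80 mm side. Turned by half a turn it is the same.
- spacer: Bystander: shorter loose aluminium spacer 45 x 45 x 30 mm high with one 14 mm hole, standing on the bench. It may be in either of two places, and the long block in the other. Origin at the centre of its underside.
- bit_case: Bystander: dark grey plastic bit case 55 x 74 x 38 mm high, loose on the bench. Origin at the centre of its underside.
- tape_measure: Bystander: tape measure 37 x 81 x 62 mm high, loose on the bench. Origin at the centre of its underside.

How it is judged:
On the way, in this order (a step that is already met when the one before it is completed fails the run):
1. the plunger is pressed down to its stop (value of joint plunger above 0.0105 m), for 0.1 s.
2. the plunger is let go and is up again (value of joint plunger below 0.002 m), for 0.1 s.
3. the block lies flat in the corner, against both fences (x of block in the frame of fixture between 0.043 and 0.047 m and y of block in the frame of fixture between -0.052 and -0.048 m and z of block in the frame of fixture between 0.01 and 0.014 m and angle between the x axis of block and the x axis of fixture, either way round below 0.03 rad and angle between block's own z axis and vertical below 0.04 rad), for 0.2 s.
At the end, for the whole second after the job is handed in: The robot still touches the block and presses it with over 2 N against each fence; the block is at rest, flat on the plate, holes up, within 2 mm of fully home in each direction and parallel to the long fence within 0.03 rad (upright within 0.04 rad); the plunger is up within 2 mm (all of step 3 and contact force between block and long_fence above 2 N and contact force between block and short_fence above 2 N and contact force between any of the fingers, the arm and block above 2 N and linear speed of block below 0.01 m/s and value of joint plunger below 0.002 m); the arm keeps its last pose, push and grip.
It fails at once if the spacer is moved more than 30 mm (distance of spacer from where it was at the start of the episode above 0.03 m).
It fails at once if the bit case is moved more than 30 mm (distance of bit_case from where it was at the start of the episode above 0.03 m).
It fails at once if the tape measure is moved more than 30 mm (distance of tape_measure from where it was at the start of the episode above 0.03 m).
It also fails if it takes over 58 s, if anything falls off the work surface, if the arm or the gripper's body presses on something with over 40 N, if the wrist force passes 120 N, or if a joint passes its speed limit or range.

## Working session

There is one attempt and no reset: what is moved stays moved. The work goes in short steps, Python scripts to look and compute and a tool call to move; the robot and the scene stay as the last step left them, time stands still between calls to the robot, and variables do not carry over. Pictures are saved under pics/ and viewed, at most 10 in all, crops included, and the job is handed in when it is done.

Besides the shell and the picture viewer there is one more tool, called after "Request:" by a JSON object that holds its "name" and its "arguments", one argument or row to a line. apply_moves: Moves the arm, as the interface text tells. Its arguments: {"type":"object","properties":{"deltas":{"type":"array","items":{"type":"array"}},"squeeze":{"type":"number"}},"required":["deltas"]}

```bash
mkdir -p pics && ls && python3 - <<'E'
from station import bot
import cv2,numpy as np
o=bot.get_obs();print(o['t'],o['eef_pos'],o['tool_rot'])
for c in ['top','scene']:
    p=bot.read_camera(c);cv2.imwrite(f'pics/{c}0.png',p['color'][...,::-1])
    print(c,np.round(p['intrinsics'],1).tolist(),np.round(p['pose'],3).tolist())
    for n in ['block','spacer','fixture','plunger','plunger_top','long_fence','short_fence','bit_case','tape_measure']:
        try:
            print(n,[(np.round(d['point'],3).tolist(),round(d['confidence'],2)) for d in bot.look_for(p,n)][:3])
        except Exception as e: print(n,e)
print(bot.get_obs()['t'])
E
```

```text
pics
0.0 [0.28411196 0.6116362  0.23031495] [-1.20494846e-04  2.15694208e-01  9.76460513e-01 -9.27468071e-04]
top [[395.5, 0.0, 259.6], [0.0, 395.5, 195.7], [0.0, 0.0, 1.0]] [[-0.027, -0.986, 0.162, 0.334], [-1.0, 0.027, -0.002, 0.021], [-0.002, -0.162, -0.987, 1.059], [0.0, 0.0, 0.0, 1.0]]
block [([0.443, 0.308, 0.053], 0.98)]
spacer [([0.445, 0.11, 0.032], 0.73)]
fixture [([0.493, -0.187, 0.014], 0.82)]
plunger [([0.482, -0.117, 0.084], 0.5)]
plunger_top [([0.488, -0.115, 0.083], 0.44)]
long_fence [([0.532, -0.264, 0.025], 0.56)]
short_fence [([0.596, -0.235, 0.024], 0.66)]
bit_case [([0.66, 0.101, 0.043], 0.84), ([0.495, -0.186, 0.016], 0.43)]
tape_measure [([0.311, 0.242, 0.053], 0.75), ([0.494, -0.184, 0.015], 0.4)]
scene [[366.4, 0.0, 253.9], [0.0, 366.4, 189.5], [0.0, 0.0, 1.0]] [[0.629, -0.595, 0.501, -0.019], [-0.777, -0.474, 0.414, -0.391], [-0.009, -0.65, -0.76, 0.89], [0.0, 0.0, 0.0, 1.0]]
block [([0.437, 0.3, 0.041], 0.72)]
spacer [([0.444, 0.104, 0.032], 0.74)]
fixture [([0.482, -0.191, 0.015], 0.93)]
plunger [([0.485, -0.12, 0.086], 0.56)]
plunger_top [([0.481, -0.117, 0.087], 0.52), ([0.484, -0.192, 0.014], 0.21)]
long_fence []
short_fence [([0.586, -0.232, 0.02], 0.41), ([0.3, 0.237, 0.049], 0.23)]
bit_case [([0.65, 0.092, 0.041], 0.61)]
tape_measure [([0.299, 0.239, 0.046], 0.91), ([0.589, -0.231, 0.023], 0.63)]
1.0
```

View pics/top0.png

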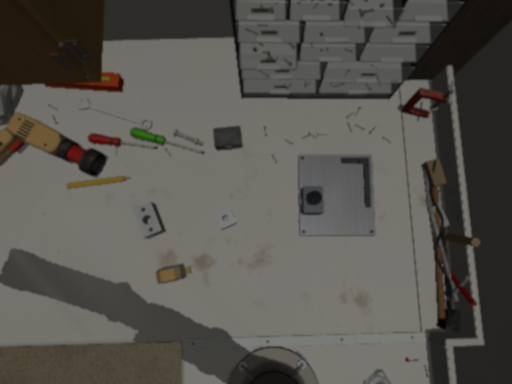

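View pics/scene0.png

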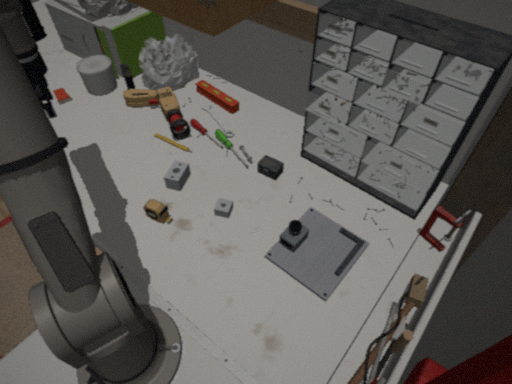

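```bash
python3 - <<'E'
import cv2,numpy as np
a=cv2.imread('pics/top0.png')
b=cv2.convertScaleAbs(cv2.resize(a[195:245,125:175],None,fx=8,fy=8,interpolation=cv2.INTER_CUBIC),alpha=1.4)
f=cv2.resize(a[147:244,292:382],None,fx=4.4,fy=4.4,interpolation=cv2.INTER_CUBIC)
f=cv2.convertScaleAbs(f,alpha=1.4)
o=np.zeros((430,800,3),np.uint8);o[:400,:400]=b;o[:427,400:796]=f[:427,:396]
cv2.imwrite('pics/crop0.png',o)
E
```

```text
(no output)
```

View pics/crop0.png

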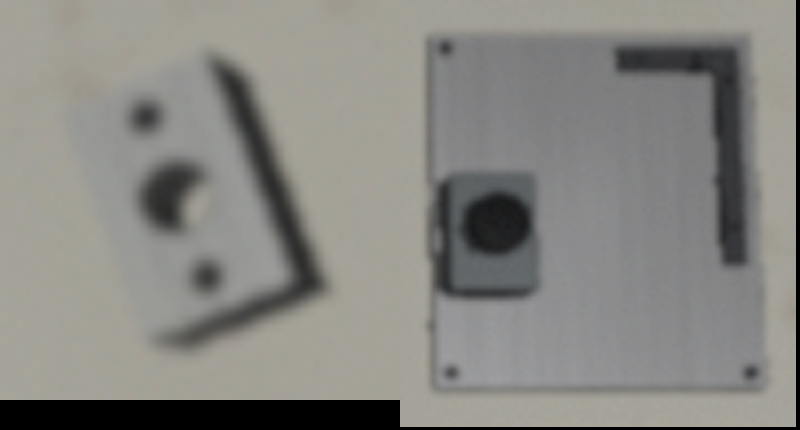

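```bash
cat > h.py <<'E'
from station import bot
import numpy as np
def ray(p,u,v,z):
    K=np.array(p['intrinsics']);T=np.array(p['pose'])
    d=T[:3,:3]@np.linalg.inv(K)@[u,v,1];o=T[:3,3]
    return o+d*(z-o[2])/d[2]
E
python3 - <<'E'
from h import *
p=bot.read_camera('top')
c=lambda x,y,x0,y0,s:(x0+(x+.5)/s-.5,y0+(y+.5)/s-.5)
for x,y in [(146,117),(207,277),(174,197),(70,95),(208,53),(295,280),(155,340)]:
    print('b',ray(p,*c(x,y,125,195,8),.05).round(4))
for x,y,z in [(30,36,.012),(350,36,.012),(365,388,.012),(32,388,.012),(97,222,.086),(313,70,.022),(322,265,.022),(215,71,.022),(215,47,.022),(337,47,.022),(347,265,.022)]:
    print('f',ray(p,*c(x,y,292,147,4.4),z).round(4))
E
```

```text
b [0.472  0.3196 0.05  ]
b [0.4201 0.2991 0.05  ]
b [0.446  0.3101 0.05  ]
b [0.4799 0.3442 0.05  ]
b [0.4923 0.3001 0.05  ]
b [0.4184 0.271  0.05  ]
b [0.4005 0.3153 0.05  ]
f [ 0.6153 -0.0905  0.012 ]
f [ 0.6099 -0.2886  0.012 ]
f [ 0.3925 -0.2819  0.012 ]
f [ 0.3979 -0.0824  0.012 ]
f [ 0.486  -0.1159  0.086 ]
f [ 0.5865 -0.2615  0.022 ]
f [ 0.4662 -0.2586  0.022 ]
f [ 0.5875 -0.2016  0.022 ]
f [ 0.6026 -0.2025  0.022 ]
f [ 0.6005 -0.2772  0.022 ]
f [ 0.4658 -0.2736  0.022 ]
```

```bash
cat >> h.py <<'E'
from scipy.spatial.transform import Rotation as Ro
def go(x,y,z,psi):
    o=bot.get_obs();w,a,b,c=o['tool_rot'];R=Ro.from_quat([a,b,c,w]).as_matrix()
    d=R.T@(np.array([x,y,z])-o['eef_pos'])/.2
    p0=np.arctan2(R[1,1],R[0,1]);t=(p0-np.radians(psi)+np.pi)%(2*np.pi)-np.pi
    print('shift',d.round(4).tolist(),'turn',round(t/2/np.pi,4),'rows>=',round(max(np.linalg.norm(d)*4,abs(np.degrees(t))/8.59),1))
E
python3 - <<'E'
from h import *
go(.5,.25,.2,88.3);go(.486,-.1165,.13,88.3)
E
```

```text
shift [-1.7408, -1.1884, 0.1565] turn -0.0645 rows>= 8.5
shift [-2.4493, -2.8798, 0.5064] turn -0.0645 rows>= 15.3
```

Request:
{"name": "apply_moves", "arguments": {
  "deltas": [
    [1, [-0.2, -0.14, 0], -0.0215],
    [1, [-0.4, -0.27, 0.02], -0.043],
    [1, [-0.6, -0.41, 0.04], -0.0645],
    [1, [-0.8, -0.55, 0.06], -0.0645],
    [1, [-1, -0.68, 0.08], -0.0645],
    [1, [-1, -0.68, 0.08], -0.0645]
  ],
  "squeeze": 60
}}

```text
t: 1.65
eef_pos: [0.4135, 0.3968, 0.215]
tool_rot: [0.001, 0.02, 1.0, -0.002]
contact_force: [-0.1, -0.6, 0.4]
gripper_width: 0.002
grasp_force: 0.0
```

```bash
python3 - <<'E'
from h import *
o=bot.get_obs();print(o['t'],o['eef_pos'],o['contact_force'])
go(.486,-.1165,.13,88.3)
E
```

```text
1.65 [0.41350578 0.39679421 0.21499246] [-0.08556316 -0.57819746  0.39310222]
shift [-0.4664, -2.5477, 0.4363] turn -0.0018 rows>= 10.5
```

Request:
{"name": "apply_moves", "arguments": {
  "deltas": [
    [1, [-0.15, -0.2, 0], 0],
    [1, [-0.3, -0.4, 0], 0],
    [1, [-0.46, -0.6, 0], 0],
    [1, [-0.46, -0.8, 0], 0],
    [1, [-0.46, -1, 0], 0]
  ]
}}

```text
t: 2.15
eef_pos: [0.4953, 0.2, 0.2154]
tool_rot: [0.0, 0.016, 1.0, -0.0]
contact_force: [0.4, -0.3, -0.2]
gripper_width: 0.001
grasp_force: 0.0
```

Request:
{"name": "apply_moves", "arguments": {
  "deltas": [
    [1, [0, -0.25, 0], 0],
    [1, [0, -0.5, 0], 0],
    [1, [0, -0.75, 0], 0],
    [1, [0, -1, 0.1], 0],
    [1, [0, -1, 0.2], 0]
  ]
}}

```text
t: 2.65
eef_pos: [0.4889, -0.0045, 0.176]
tool_rot: [0.001, 0.019, 1.0, -0.001]
contact_force: [1.3, 0.6, -0.2]
gripper_width: -0.002
grasp_force: 0.0
```

```bash
python3 - <<'E'
from h import *
o=bot.get_obs();print(o['t'],o['eef_pos'],o['contact_force'])
go(.486,-.1165,.11,88.3)
E
```

```text
2.65 [ 0.48888508 -0.00454051  0.17604443] [ 1.34144042  0.55103052 -0.18658612]
shift [-0.0063, -0.5594, 0.3312] turn -0.0015 rows>= 2.6
```

Request:
{"name": "apply_moves", "arguments": {
  "deltas": [
    [1, [0, -0.2, 0.1], 0],
    [1, [0, -0.4, 0.2], 0],
    [1, [0, -0.56, 0.33], 0],
    [1, [0, -0.56, 0.33], 0],
    [1, [0, -0.56, 0.33], 0],
    [1, [0, -0.56, 0.33], 0]
  ]
}}

```text
t: 3.25
eef_pos: [0.4861, -0.1087, 0.1099]
tool_rot: [0.001, 0.014, 1.0, 0.0]
contact_force: [0.0, 0.7, 0.3]
gripper_width: -0.001
grasp_force: 0.0
```

```bash
python3 - <<'E'
from h import *
import cv2
o=bot.get_obs();print(o['t'],o['eef_pos'],o['contact_force'])
p=bot.read_camera('scene');cv2.imwrite('pics/s1.png',cv2.resize(p['color'][190:300,240:380,::-1],None,fx=5,fy=5,interpolation=2))
go(.486,-.1165,.0735,88.3)
E
```

```text
3.25 [ 0.48608439 -0.10870063  0.1098727 ] [0.03505266 0.6709704  0.31994145]
shift [0.0003, -0.0403, 0.1826] turn 0.0004 rows>= 0.7
```

View pics/s1.png

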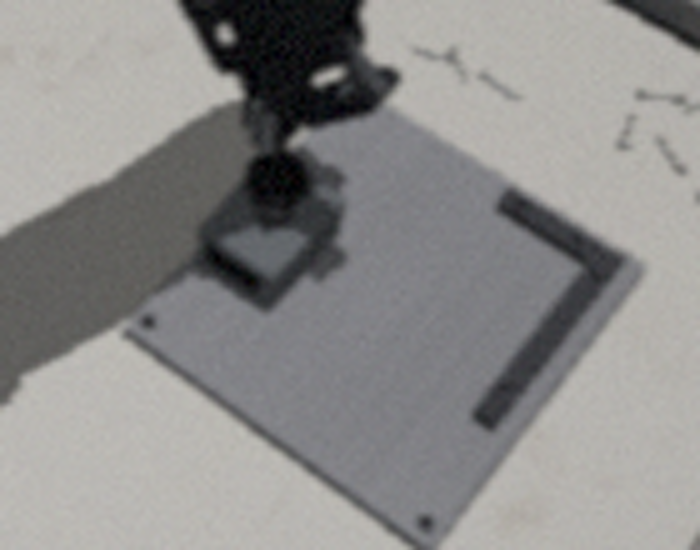

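The closed fingertips hang right above the black head (crop 275,180), so I press down.

Request:
{"name": "apply_moves", "arguments": {
  "deltas": [
    [1, [0, -0.04, 0.05], 0],
    [1, [0, -0.04, 0.1], 0],
    [1, [0, -0.04, 0.13], 0],
    [1, [0, -0.04, 0.15], 0],
    [1, [0, -0.04, 0.17], 0],
    [1, [0, -0.04, 0.18], 0],
    [1, [0, -0.04, 0.19], 0],
    [1, [0, -0.04, 0.19], 0]
  ]
}}

```text
t: 4.1
eef_pos: [0.4852, -0.118, 0.0737]
tool_rot: [0.0, 0.015, 1.0, 0.001]
contact_force: [-10.9, 2.2, 35.7]
gripper_width: 0.001
grasp_force: 18.0
```

Request:
{"name": "apply_moves", "arguments": {
  "deltas": [
    [1, [0, 0, 0], 0],
    [1, [0, 0, -0.05], 0],
    [1, [0, 0, -0.15], 0],
    [1, [0, 0, -0.35], 0],
    [0.5, [0, 0, -0.55], 0],
    [0, [0, 0.2, -0.7], 0],
    [0, [0, 0.4, -0.7], 0],
    [0, [0, 0.6, -0.7], 0],
    [0, [0, 0.8, -0.7], 0],
    [0, [0, 1, -0.7], 0]
  ]
}}

```text
t: 5.1
eef_pos: [0.4904, 0.0838, 0.2111]
tool_rot: [-0.0, 0.015, 1.0, 0.0]
contact_force: [0.6, 0.7, 0.0]
gripper_width: 0.994
grasp_force: 0.0
```

```bash
python3 - <<'E'
from h import *
o=bot.get_obs();print(o['t'],o['eef_pos'],o['gripper_width'])
p=bot.read_camera('top')
for n in ['plunger_top','block']: print(n,[(np.round(d['point'],3).tolist(),round(d['confidence'],2)) for d in bot.look_for(p,n)][:3])
go(.446,.309,.2,110.6)
E
```

```text
5.1 [0.49044717 0.08383136 0.21111469] 0.9941324328981869
plunger_top [([0.489, -0.116, 0.085], 0.65)]
block [([0.441, 0.304, 0.05], 0.63), ([0.31, 0.243, 0.055], 0.31)]
shift [0.2485, 1.1131, 0.0552] turn -0.061 rows>= 4.6
```

Request:
{"name": "apply_moves", "arguments": {
  "deltas": [
    [0, [0.05, 0.22, 0], -0.02],
    [0, [0.1, 0.45, 0], -0.04],
    [0, [0.15, 0.67, 0], -0.061],
    [0, [0.2, 0.85, 0.1], -0.061],
    [0, [0.24, 1, 0.2], -0.061],
    [0, [0.24, 1, 0.3], -0.061],
    [0, [0.24, 1, 0.3], -0.061],
    [0, [0.24, 1, 0.3], -0.061]
  ]
}}

```text
t: 6.05
eef_pos: [0.4493, 0.2816, 0.1512]
tool_rot: [-0.0, -0.175, 0.985, -0.001]
contact_force: [-0.1, -0.0, 0.1]
gripper_width: 0.996
grasp_force: 0.0
```

```bash
python3 - <<'E'
from h import *
import cv2
o=bot.get_obs();print(o['t'],o['eef_pos'],o['gripper_width'])
for c,s in [('top',np.s_[180:260,100:200]),('scene',np.s_[100:220,110:260])]:
    p=bot.read_camera(c);cv2.imwrite(f'pics/{c}2.png',cv2.resize(p['color'][s][...,::-1],None,fx=5,fy=5,interpolation=2))
go(.445,.308,.1,110.6);go(.445,.308,.022,110.6)
E
```

```text
6.05 [0.44933049 0.28164111 0.1511901 ] 0.9957025962959389
shift [-0.0202, 0.1295, 0.2614] turn -0.0013 rows>= 1.2
shift [-0.0197, 0.1295, 0.6514] turn -0.0013 rows>= 2.7
```

View pics/scene2.png

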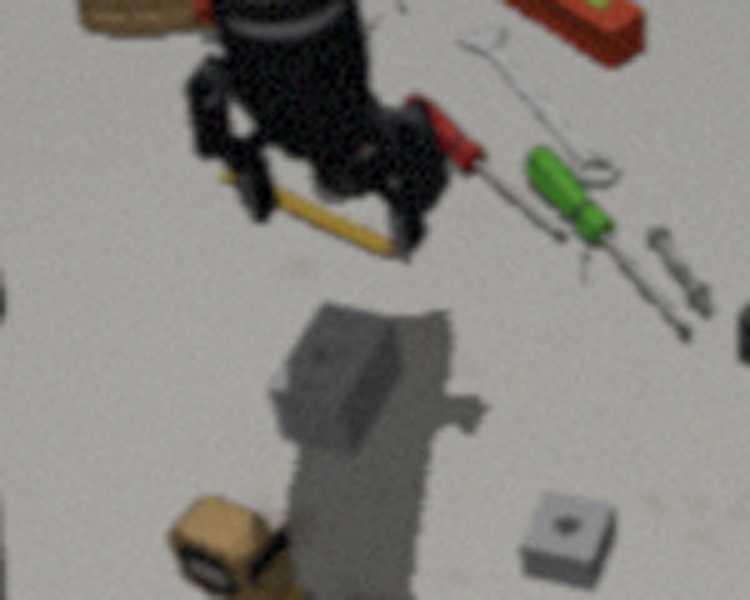

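Request:
{"name": "apply_moves", "arguments": {
  "deltas": [
    [0, [-0.02, 0.13, 0.1], -0.0013],
    [0, [-0.02, 0.13, 0.26], -0.0013],
    [0, [-0.02, 0.13, 0.4], -0.0013],
    [0, [-0.02, 0.13, 0.55], -0.0013],
    [0, [-0.02, 0.13, 0.66], -0.0013],
    [0, [-0.02, 0.13, 0.66], -0.0013],
    [0.5, [-0.02, 0.13, 0.66], -0.0013],
    [1, [-0.02, 0.13, 0.66], -0.0013],
    [1, [-0.02, 0.13, 0.66], -0.0013],
    [1, [-0.02, 0.13, 0.66], -0.0013],
    [1, [-0.02, 0.13, 0.66], -0.0013]
  ],
  "squeeze": 60
}}

```text
t: 7.25
eef_pos: [0.4449, 0.31, 0.0213]
tool_rot: [0.002, -0.18, 0.984, 0.001]
contact_force: [-0.6, -0.3, 5.8]
gripper_width: 0.572
grasp_force: 63.3
```

Request:
{"name": "apply_moves", "arguments": {
  "deltas": [
    [1, [0, 0, -0.1], 0],
    [1, [0, 0, -0.3], 0],
    [1, [0, 0, -0.5], 0],
    [1, [0, 0, -0.7], 0],
    [1, [0, 0, -0.7], 0],
    [1, [0, 0, -0.7], 0]
  ]
}}

```text
t: 7.85
eef_pos: [0.4438, 0.3091, 0.1604]
tool_rot: [0.001, -0.18, 0.984, 0.001]
contact_force: [0.1, -0.6, -4.5]
gripper_width: 0.573
grasp_force: 64.3
```

```bash
python3 - <<'E'
from h import *
import cv2
o=bot.get_obs();print(o['t'],o['eef_pos'],o['gripper_width'],o['contact_force'])
for c in ['top','scene']:
    p=bot.read_camera(c)
    print([(np.round(d['point'],3).tolist(),round(d['confidence'],2)) for d in bot.look_for(p,'block')][:2])
cv2.imwrite('pics/s3.png',cv2.resize(p['color'][60:200,110:270][...,::-1],None,fx=4,fy=4,interpolation=2))
go(.542,-.226,.15,88.3)
E
```

```text
7.85 [0.44378698 0.30914436 0.16037726] 0.5733111570936626 [ 0.06602086 -0.63325834 -4.52445584]
[([0.422, 0.296, 0.192], 0.66)]
[([0.422, 0.297, 0.172], 0.57)]
shift [0.4806, -2.6742, 0.0427] turn 0.0623 rows>= 10.9
```

View pics/s3.png

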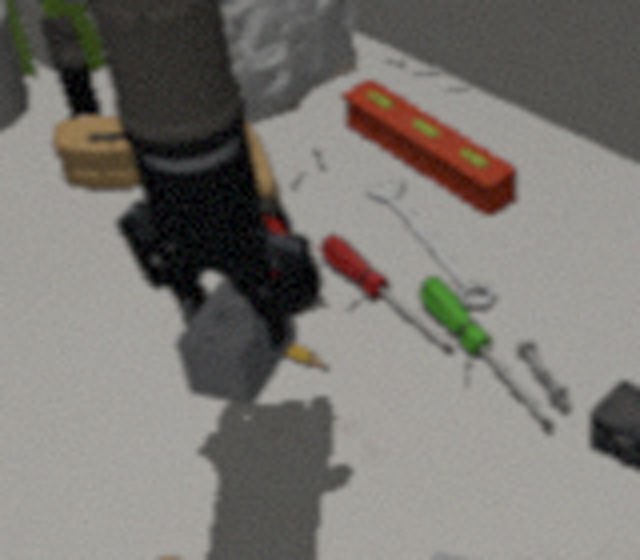

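Request:
{"name": "apply_moves", "arguments": {
  "deltas": [
    [1, [0.06, -0.2, 0], 0.0208],
    [1, [0.12, -0.4, 0], 0.0416],
    [1, [0.18, -0.6, 0], 0.0623],
    [1, [0.24, -0.8, 0], 0.0623],
    [1, [0.28, -1, 0], 0.0623]
  ]
}}

```text
t: 8.55
eef_pos: [0.4607, 0.1003, 0.1581]
tool_rot: [-0.001, 0.015, 1.0, -0.001]
contact_force: [0.1, 0.0, -4.8]
gripper_width: 0.571
grasp_force: 64.3
```

```bash
python3 - <<'E'
from h import *
o=bot.get_obs();print(o['t'],o['eef_pos'])
go(.538,-.228,.15,88.3)
E
```

```text
8.55 [0.46073312 0.10034212 0.1581401 ]
shift [-0.4344, -1.6296, 0.0414] turn 0.0001 rows>= 6.7
```

Request:
{"name": "apply_moves", "arguments": {
  "deltas": [
    [1, [-0.07, -0.18, 0], 0],
    [1, [-0.14, -0.36, 0], 0],
    [1, [-0.22, -0.55, 0], 0],
    [1, [-0.3, -0.75, 0], 0],
    [1, [-0.38, -0.93, 0], 0],
    [1, [-0.43, -1, 0], 0]
  ]
}}

```text
t: 9.15
eef_pos: [0.5418, -0.1051, 0.1581]
tool_rot: [-0.001, 0.017, 1.0, -0.001]
contact_force: [-0.0, 0.5, -4.6]
gripper_width: 0.574
grasp_force: 64.3
```

Request:
{"name": "apply_moves", "arguments": {
  "deltas": [
    [1, [0, -0.2, 0], 0],
    [1, [0, -0.4, 0], 0],
    [1, [0, -0.6, 0.1], 0],
    [1, [0, -0.6, 0.2], 0],
    [1, [0, -0.6, 0.3], 0],
    [1, [0, -0.6, 0.3], 0],
    [1, [0, -0.6, 0.3], 0]
  ]
}}

```text
t: 9.85
eef_pos: [0.5382, -0.2194, 0.0986]
tool_rot: [-0.001, 0.014, 1.0, 0.0]
contact_force: [1.2, 0.4, -3.7]
gripper_width: 0.573
grasp_force: 64.4
```

```bash
python3 - <<'E'
from h import *
import cv2
o=bot.get_obs();print(o['t'],o['eef_pos'],o['contact_force'])
ims=[]
for c,s in [('top',np.s_[140:245,290:385]),('scene',np.s_[160:300,240:380])]:
    p=bot.read_camera(c);ims.append(cv2.resize(p['color'][s][...,::-1],(400,400),interpolation=2))
    print([(np.round(d['point'],3).tolist(),round(d['confidence'],2)) for d in bot.look_for(p,'block')][:2])
cv2.imwrite('pics/f4.png',cv2.convertScaleAbs(np.hstack(ims),alpha=1.4))
go(.538,-.228,.038,88.3)
E
```

```text
9.85 [ 0.53817536 -0.21937798  0.09857861] [ 1.21233893  0.36232763 -3.66512382]
[([0.512, -0.209, 0.132], 0.94)]
[([0.514, -0.216, 0.121], 0.75)]
shift [0.0062, -0.04, 0.3115] turn 0.0001 rows>= 1.3
```

View pics/f4.png

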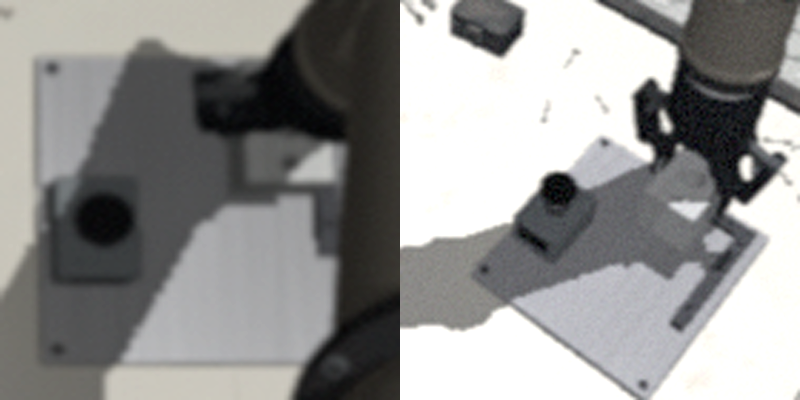

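Request:
{"name": "apply_moves", "arguments": {
  "deltas": [
    [1, [0.02, -0.03, 0.1], 0],
    [1, [0.02, -0.03, 0.2], 0],
    [1, [0.02, -0.03, 0.27], 0],
    [1, [0.02, -0.03, 0.3], 0],
    [1, [0.02, -0.03, 0.31], 0],
    [1, [0.02, -0.03, 0.32], 0],
    [1, [0.02, -0.03, 0.33], 0],
    [1, [0.02, -0.03, 0.33], 0]
  ]
}}

```text
t: 10.85
eef_pos: [0.5347, -0.226, 0.0336]
tool_rot: [0.0, 0.015, 1.0, -0.0]
contact_force: [-0.7, -0.4, -3.7]
gripper_width: 0.575
grasp_force: 64.6
```

Request:
{"name": "apply_moves", "arguments": {
  "deltas": [
    [1, [0, 0, 0.005], 0],
    [1, [0, 0, 0.01], 0],
    [1, [0, 0, 0.01], 0]
  ]
}}

```text
t: 11.15
eef_pos: [0.5347, -0.2261, 0.0333]
tool_rot: [0.0, 0.015, 1.0, 0.0]
contact_force: [-6.5, 1.6, 12.7]
gripper_width: 0.578
grasp_force: 66.8
```

Request:
{"name": "apply_moves", "arguments": {
  "deltas": [
    [1, [0, 0, 0.005], 0],
    [1, [0, 0, 0.01], 0],
    [1, [0, 0, 0.01], 0]
  ]
}}

```text
t: 11.45
eef_pos: [0.5347, -0.2261, 0.0332]
tool_rot: [0.001, 0.015, 1.0, 0.001]
contact_force: [-12.6, 5.7, 32.9]
gripper_width: 0.578
grasp_force: 69.2
```

Request:
{"name": "apply_moves", "arguments": {
  "deltas": [
    [1, [0, 0, -0.012], 0],
    [1, [0, -0.015, -0.012], 0],
    [1, [0, -0.03, -0.012], 0],
    [1, [0, -0.04, -0.012], 0],
    [1, [0, -0.05, -0.012], 0],
    [1, [0, -0.05, -0.012], 0]
  ]
}}

```text
t: 12.05
eef_pos: [0.5365, -0.2355, 0.0333]
tool_rot: [0.002, 0.014, 1.0, 0.0]
contact_force: [-0.4, 3.2, 10.3]
gripper_width: 0.578
grasp_force: 66.4
```

Request:
{"name": "apply_moves", "arguments": {
  "deltas": [
    [1, [0, -0.005, 0], 0],
    [1, [0, -0.01, 0], 0],
    [1, [0, -0.01, 0], 0]
  ]
}}

```text
t: 12.35
eef_pos: [0.5365, -0.2369, 0.0333]
tool_rot: [0.002, 0.014, 1.0, 0.001]
contact_force: [-0.3, 5.1, 10.4]
gripper_width: 0.572
grasp_force: 66.4
```

Request:
{"name": "apply_moves", "arguments": {
  "deltas": [
    [1, [-0.015, 0, 0], 0],
    [1, [-0.03, 0, 0], 0],
    [1, [-0.04, 0, 0], 0],
    [1, [-0.04, 0, 0], 0]
  ]
}}

```text
t: 12.75
eef_pos: [0.5415, -0.2371, 0.0333]
tool_rot: [-0.001, 0.015, 1.0, 0.001]
contact_force: [-8.3, 7.5, 18.9]
gripper_width: 0.573
grasp_force: 67.4
```

Request:
{"name": "apply_moves", "arguments": {
  "deltas": [
    [1, [-0.005, 0, 0], 0],
    [1, [-0.01, 0, 0], 0],
    [1, [-0.01, 0, 0], 0]
  ]
}}

```text
t: 13.05
eef_pos: [0.5432, -0.2372, 0.0333]
tool_rot: [-0.001, 0.015, 1.0, 0.001]
contact_force: [-9.5, 7.2, 21.0]
gripper_width: 0.575
grasp_force: 67.5
```

```bash
python3 - <<'E'
from h import *
import cv2
o=bot.get_obs();print(o['t'],o['eef_pos'],o['contact_force'],o['torque'],Ro.from_quat(np.roll(o['tool_rot'],-1)).as_matrix().round(3).tolist())
ims=[]
for c,s in [('top',np.s_[145:225,320:385]),('scene',np.s_[190:260,290:380])]:
    p=bot.read_camera(c);ims.append(cv2.resize(p['color'][s][...,::-1],(400,500) if c=='top' else (400,311),interpolation=2))
ims[1]=np.vstack([ims[1],np.zeros((189,400,3),np.uint8)])
cv2.imwrite('pics/f5.png',cv2.convertScaleAbs(np.hstack(ims),alpha=1.8))
E
```

```text
13.05 [ 0.54319402 -0.23720143  0.03332044] [-9.5331332   7.16249815 20.99880442] [ 1.28972975  1.70284504 -0.36728106] [[-1.0, 0.03, -0.002], [0.03, 1.0, 0.003], [0.002, 0.003, -1.0]]
```

View pics/f5.png

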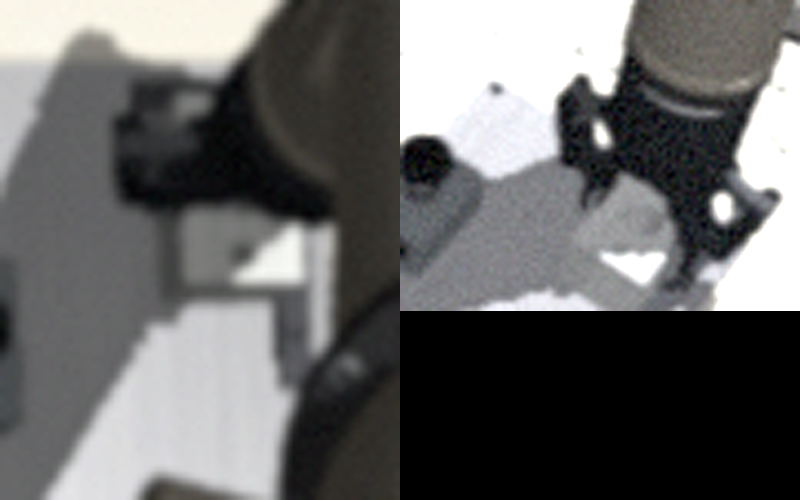

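Request:
{"name": "apply_moves", "arguments": {
  "deltas": [
    [1, [0, 0, -0.006], 0],
    [1, [-0.005, 0, -0.006], 0],
    [1, [-0.01, 0, -0.006], 0],
    [1, [-0.01, 0, -0.006], 0]
  ]
}}

```text
t: 13.55
eef_pos: [0.5455, -0.2372, 0.0334]
tool_rot: [-0.001, 0.015, 1.0, 0.001]
contact_force: [-4.9, 5.5, 8.7]
gripper_width: 0.571
grasp_force: 66.1
```

Request:
{"name": "apply_moves", "arguments": {
  "deltas": [
    [1, [-0.005, 0, 0], 0],
    [1, [-0.01, 0, 0], 0],
    [1, [-0.01, 0, 0], 0]
  ]
}}

```text
t: 13.85
eef_pos: [0.5458, -0.2373, 0.0334]
tool_rot: [-0.002, 0.015, 1.0, 0.001]
contact_force: [-10.3, 5.2, 13.9]
gripper_width: 0.572
grasp_force: 66.8
```

Request:
{"name": "apply_moves", "arguments": {
  "deltas": [
    [1, [-0.005, 0, 0], 0],
    [1, [-0.01, 0, 0], 0],
    [1, [-0.01, 0, 0], 0]
  ]
}}

```text
t: 14.15
eef_pos: [0.5459, -0.2373, 0.0335]
tool_rot: [-0.004, 0.015, 1.0, 0.002]
contact_force: [-15.8, 7.2, 20.0]
gripper_width: 0.574
grasp_force: 67.7
```

Request:
{"name": "apply_moves", "arguments": {
  "deltas": [
    [1, [0, -0.005, 0], 0],
    [1, [0, -0.01, -0.004], 0],
    [1, [0, -0.01, -0.004], 0]
  ]
}}

```text
t: 14.45
eef_pos: [0.5459, -0.2373, 0.0336]
tool_rot: [-0.004, 0.015, 1.0, 0.003]
contact_force: [-14.6, 9.9, 16.9]
gripper_width: 0.575
grasp_force: 67.0
```

Request:
{"name": "apply_moves", "arguments": {
  "deltas": [
    [1, [0, -0.005, 0], 0],
    [1, [0, -0.01, 0], 0],
    [1, [0, -0.01, 0], 0],
    [1, [0, -0.01, 0], 0]
  ]
}}

```text
t: 14.85
eef_pos: [0.5459, -0.2374, 0.0336]
tool_rot: [-0.005, 0.015, 1.0, 0.004]
contact_force: [-14.3, 14.8, 19.1]
gripper_width: 0.576
grasp_force: 67.4
```

```bash
python3 - <<'E'
from h import *
o=bot.get_obs();R=Ro.from_quat(np.roll(o['tool_rot'],-1)).as_matrix()
print(o['t'],o['eef_pos'],o['contact_force'],R.round(3).tolist(),np.abs(o['joint_vel']).max())
p=bot.read_camera('top')
print([(n,np.round(d['point'],3).tolist(),d['confidence']) for n in('plunger_top','block') for d in bot.look_for(p,n)[:1]])
print(bot.hand_in())
E
```

```text
14.85 [ 0.54591645 -0.23742773  0.03362743] [-14.26361031  14.79267948  19.08262208] [[-1.0, 0.029, -0.009], [0.029, 1.0, 0.008], [0.009, 0.008, -1.0]] 0.002044576460100841
[('plunger_top', [0.486, -0.117, 0.082], 0.62), ('block', [0.522, -0.23, 0.065], 0.72)]
the job is handed in; nothing more can be done
None
```

I pressed the plunger to its stop and it sprang back up. The block is held in the corner at about 14 N along x and 15 N along y, with 19 N downward. The job is handed in at about 15 s; the hand-in returned no verdict, and "flat and touching both fences" rests on the force and position readings, not a clear view.

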